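# Check a jar's seal with a push gauge

### The job

Spot-check the seal of the tall jar: set it down in the round pocket of the nest, then draw the push gauge out of its stand and press its tip gently on the middle of the raised safety button in the jar's lid. Hold the gauge upright with its dial towards the robot and a push of 5 newtons, so that the needle stands within the thick arc, and finish while holding it there, still in the grip and still pressing; leave the two short jars alone.

Things in the scene. Friction and masses are not known exactly. Their poses are not given: they have to be found in the camera images.
- tall_jar: the tall slim one of the three loose jars that stand to the robot's right of the nest; glass with a screw lid, 120 mm tall, body 60 mm wide up to about 100 mm height, lid 52 mm wide from 100 to 120 mm height, about 0.34 kg. Origin: centre of its underside, z up.
- lid_button (a point): top centre of the raised safety button in the middle of the tall jar's lid (button 22 mm wide, 1.5 mm proud; its top is 121.5 mm above the jar's underside)
- short_jar_1: short jar, 60 mm wide, 86 mm tall, loose, a bystander. Origin: centre of its underside.
- short_jar_2: short jar, 54 mm wide, 84 mm tall, loose, a bystander. Origin: centre of its underside.
- nest: jar nest, fixed: aluminium plate 120 x 120 x 6 mm with a black round puck 92 mm wide on it; the puck's top is 28 mm above the table, with a round pocket 67 mm wide and 18 mm deep, floor 10 mm above the table. Origin: centre of the plate's underside, on the table, z up.
- nest_floor (a point): centre of the pocket's floor, 10 mm above the table
- stand: gauge stand, fixed: grey round post 54 mm wide and 58 mm high on a round foot 84 mm wide, with an upright bore 29 mm wide and 54 mm deep, open at the top, in which the gauge hangs by its flange. Origin: centre of its underside, on the table.
- gauge: push gauge, loose, 0.2 kg, hanging upright in its stand at the start. Origin: on its axis at the underside of its 40 mm wide, 5 mm thick flange, which rests on the stand's top; z up along the axis; its dial faces its own -x. Round dial case 57 mm wide, 25 mm thick, from 13 to 71 mm above the origin; black grip above it; barrel 24 mm wide below, down to -22 mm
- gauge_grip (a point): middle of the gauge's black square grip, 94 mm above the gauge's origin and 144 mm above the free tip; the grip is 24 x 24 mm, its faces along the gauge's x and y, and runs from 73 to 115 mm above the origin (the gauge's top)
- gauge_dial (a point): centre of the dial's face, 14.5 mm in front (gauge -x) of the axis, 42 mm above the gauge's origin
- gauge_tip (a point): flat white end, 13 mm wide, of the 8 mm spring plunger below the barrel, on the gauge's axis, 50 mm below the gauge's origin when free; moves up into the gauge as the plunger is pressed
- plunger (a joint): how far the plunger is pressed into the gauge, in m: 0 free, 0.014 at its stop. Spring: 1 N at the start of travel and 0.6 N for each mm more, so 5 N at 6.7 mm; the thick arc on the dial runs from 3 N (3.3 mm) to 7 N (10 mm). The needle turns clockwise with it.
- table_front (a point): a fixed point on the table top near its front edge, in front of the robot at [0.43, 0, 0]; its x axis points straight away from the robot, y to the robot's left. The dial is to face the robot, so the gauge's x points the same way as this x, to within 25 degrees
There are look-alikes about, which are no part of the job. Leave any orange look-alike of the gauge alone.

How it is judged:
On the way, in this order (a step that is already met when the one before it is completed fails the run):
1. the tall jar stands upright on the floor of the nest's pocket, let go (horizontal distance between tall_jar and nest_floor below 0.006 m and z of tall_jar in the frame of nest_floor below 0.003 m and angle between tall_jar's own z axis and vertical below 0.06 rad and contact force between the fingers and tall_jar below 0.1 N), for 0.2 s.
2. the gauge is drawn up out of its stand, in the grip (z of gauge in the frame of stand above 0.085 m and contact force between the fingers and gauge above 1 N and contact force between gauge and stand below 0.1 N), for 0.1 s.
At the end, for the whole second after the job is handed in: Tall jar upright in the nest within 6 mm of centre, let go; gauge gripped, still, upright within 4 degrees, dial within 25 degrees of the robot, tip within 7 mm of the button's middle, plunger 3.3 to 10 mm in (3 to 7 N), clear of stand and nest; short jars within 30 mm of their start (all of step 1 and linear speed of each of tall_jar, gauge below 0.02 m/s and contact force between the arm and tall_jar below 0.1 N and contact force between the fingers and gauge above 1 N and contact force between gauge and tall_jar between 2.8 and 7.5 N and value of joint plunger between 0.0033 and 0.01 m and horizontal distance between gauge_tip and lid_button below 0.007 m and angle between gauge's own z axis and vertical below 0.07 rad and angle between the x axis of gauge and the x axis of table_front, either way round below 0.44 rad and x of table_front in the frame of gauge below -0.005 m and contact force between gauge and stand below 0.1 N and contact force between gauge and nest below 0.1 N and distance of each of short_jar_1, short_jar_2 from where it was at the start of the episode below 0.03 m); the arm keeps its last pose, push and grip.
It fails at once if the gauge is pressed hard on the jar (over 15 N) (contact force between gauge and tall_jar above 15 N).
It fails at once if a short jar is pushed away or tipped (distance of any of short_jar_1, short_jar_2 from where it was at the start of the episode above 0.03 m or angle between any of short_jar_1, short_jar_2's own z axis and vertical above 0.3 rad).
It also fails if it takes over 61 s, if anything falls off the work surface, if the arm or the gripper's body presses on something with over 40 N, if the wrist force passes 120 N, or if a joint passes its speed limit or range.

### The arm

A 6-joint arm with a two-finger parallel gripper is mounted at the origin on a cart in front of the work surface, level with it; the furniture and walls round the work are solid. World frame = base frame: x ahead of the robot, y to its left, z up, the work surface at z = 0. Lengths are in m, angles in rad, forces in N, time in s.
With the tool pointing down it reaches from about 0.3 to 0.875 m from the base axis. Payload 6.4 kg.
Tool frame: the origin (TCP) lies midway between the tips of the shut fingers; the grasp point (between the pads) lies 19 mm behind it (grasp_offset is the distance from the TCP to the grasp point, in m); z points along the fingers, y is the line along which they close (so a half turn about z gives the same grasp; the last joint's range is limited). The gripper opens to 85 mm and grips with 20 to 120 N. Pads are 22 mm wide; open, the fingers measure 114 mm over their backs; the gripper's body (76 mm by 85 mm) begins 54 mm behind the grasp point. The pads swing forward as they close: fully open they stand 13 mm farther back than shut.
Start: joints at [1.022, 0.181, 1.607, -0, 1.354, -0.206], TCP at [0.193, 0.542, 0.231] pointing down, gripper open.
Joint ranges: [-2.99, 2.99], [-0.89, 2.07], [0.3, 2.58], [-1.14, 4.28], [0, 2.63], [-3.12, 3.12]. Speed limits (rad/s): [2.57, 2.57, 3.01, 3.14, 3.14, 3.14].

### API

Orientations are given as a unit quaternion [w, x, y, z].
In Python, from bench import * gives the robot as it stands. The module is installed in compiled form; this text tells all that it offers.
- The arm moves only by the tool servo_tool, never from a script. Its argument "commands" is text: rows parted by semicolons, each of 7 numbers parted by spaces: the turn, a rotation vector about the tool's x, y, z in rad, then the shift along the tool's x, y, z in mm, then the opening, from 0 (shut) to 1 (fully open). In form: wx wy wz dx dy dz claw; .... A call has 1 to 5 rows; each row shifts and turns the commanded pose from where the row before left it, along the tool's axes as they then stand; what a row does not reach is not made up. A row lasts 1/8 s, in which the tool goes at most 62.5 mm and 10.7 degrees, less where a joint would pass 70% of its speed; a pose out of reach is approached as far as the arm can. A call with a gripper value outside its range is refused whole. The fingers move at their own pace and stop on an object; the grip force is fixed at half the most. Time passes only in rows, so rows that do not move let the fingers close. It gives the time, the measured TCP pose, the force, the opening and the grip force at its end, in the units of the state.
- get_obs(): the state, without advancing time (a new reading comes with each control period).
- camera(name): name is "scene" or "top" or "wrist"; returns the picture (384x512x3 uint8, blue, green, red); there is no depth.
- calibration(name): a dict with "fx", "fy", "cx", "cy" (pixels), "R" (3x3) and "t" (3): a world point X has camera coordinates R X + t. Camera axes: x right, y down, z forward; pixel columns grow to the right and rows downward; lengths in m; the calibration is good to about 2 mm. A picture is of the moment at which its call begins: read the wrist's pose just before it. calibration takes no time and is no camera call; for the wrist camera it gives the pose at the moment of the call.
- hand_in(): hands the job in; it is judged then, once.
The state is a dict: "time_s": time; "q": joint angles; "dq": joint speeds; "joint_efforts": joint torques, N m; "eef_pos": TCP position; "eef_rot": TCP orientation; "wrist_force": force on the tool from outside, world axes, zero at the start; "torque": the same for the moment, N m; "opening": opening from 0.0 (shut) to 1.0 (fully open); "grasp_force": force on a finger pad.
Only numpy, scipy, OpenCV 4.12 (cv2) and the standard library are available. Lean on these libraries where they do the work, as an engineer would, in place of code of your own. Each camera call takes 0.05 s, during which the arm holds its last target. There are 200 camera calls.

## Working session

There is one attempt and no reset: what is moved stays moved. The work goes in short steps, Python scripts to look and compute and a tool call to move; the robot and the scene stay as the last step left them, time stands still between calls to the robot, and variables do not carry over. Pictures are saved under pics/ and viewed, at most 10 in all, crops included, and the job is handed in when it is done.

Besides the shell and the picture viewer there is one more tool, called by a JSON object that holds its "name" and its "arguments". servo_tool: Moves the arm, as the interface text tells. Its arguments: {"type":"object","properties":{"commands":{"type":"string"}},"required":["commands"]}

```bash
mkdir -p pics; python3 - <<'E'
from bench import *
import cv2
o=get_obs();print({k:o[k] for k in("time_s","eef_pos","eef_rot","wrist_force","opening")})
for n in("scene","top"):
    cv2.imwrite(f"pics/{n}0.png",camera(n)); c=calibration(n);print(n,c)
E
```

```text
{'time_s': 0.0, 'eef_pos': array([0.19296179, 0.54107896, 0.23040518]), 'eef_rot': array([-3.21063801e-04,  1.70576318e-01,  9.85344091e-01, -7.99552181e-04]), 'wrist_force': array([ 0.18315885,  0.44572888, -0.60876191]), 'opening': 0.9978533748972623}
scene {'fx': 403.45104319594776, 'fy': 403.45104319594776, 'cx': 253.39885852101247, 'cy': 189.71509534172802, 'R': array([[ 0.7024969 , -0.71126921,  0.02437668],
       [-0.31200699, -0.33858229, -0.88770134],
       [ 0.63964814,  0.61600174, -0.45977397]]), 't': array([-0.39147829,  0.26536387,  1.04253449])}
top {'fx': 365.6804377440896, 'fy': 365.6804377440896, 'cx': 260.12455754705246, 'cy': 194.86954874123455, 'R': array([[ 0.01166764, -0.99978371, -0.01721617],
       [-0.99035002, -0.0091763 , -0.13828463],
       [ 0.13809674,  0.01866349, -0.99024288]]), 't': array([0.00769194, 0.53363733, 1.08006654])}
```

View pics/top0.png

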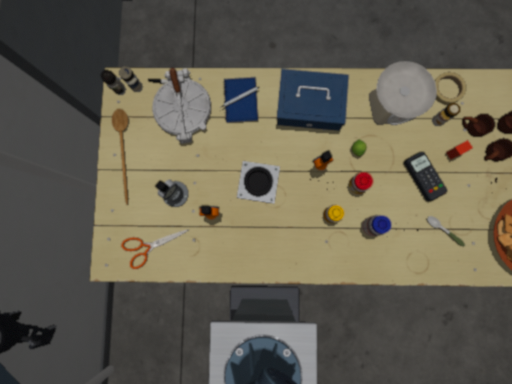

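View pics/scene0.png

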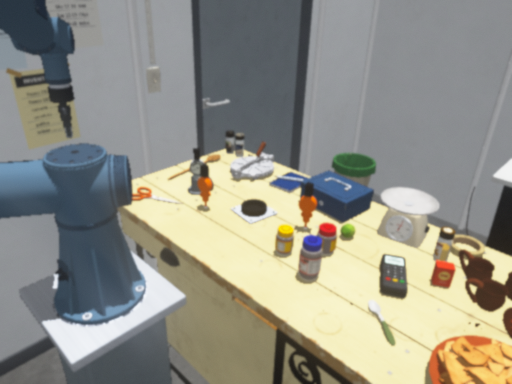

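The top view shows the blue-lidded tall jar at about (379,225), the red (362,182) and yellow (335,213) short jars, and the nest at (259,182). The grey gauge is in its stand near (173,192), with orange decoys at (209,212) and (322,160). Next I'll measure by colour and zoom in on the gauge.

```bash
cat > h.py <<'E'
import numpy as np, cv2
from bench import *
from scipy.spatial.transform import Rotation as Rn
def ray(c,u,v):
    d=c["R"].T@np.array([(u-c["cx"])/c["fx"],(v-c["cy"])/c["fy"],1]); return -c["R"].T@c["t"],d
def at(c,u,v,z):
    o,d=ray(c,u,v); return (o+d*(z-o[2])/d[2])[:2]
def proj(c,X):
    p=c["R"]@np.array(X)+c["t"]; return np.array([c["fx"]*p[0]/p[2]+c["cx"],c["fy"]*p[1]/p[2]+c["cy"]])
def tool():
    o=get_obs();q=o["eef_rot"];return o["eef_pos"],Rn.from_quat([q[1],q[2],q[3],q[0]]).as_matrix()
def plan(target,yaxis):
    """world target TCP, desired world xy of tool y: print tool-frame shift (mm) after pure z turn"""
    p,R=tool(); y=np.array([*yaxis,0.]);y/=np.linalg.norm(y);z=np.array([0,0,-1.]);x=np.cross(y,z)
    T=np.stack([x,y,z],1)
    print("rotvec now->target",Rn.from_matrix(R.T@T).as_rotvec().round(3),"shift in current tool axes mm",(R.T@(np.array(target)-p)*1000).round(1),"in target axes",(T.T@(np.array(target)-p)*1000).round(1))
def blob(m,box=None):
    m=m.astype(np.uint8)
    if box: k=np.zeros_like(m);k[box[1]:box[3],box[0]:box[2]]=1;m=m*k
    n,l,s,c=cv2.connectedComponentsWithStats(m);i=1+s[1:,4].argmax();return c[i],s[i]
E
python3 - <<'E'
from h import *
t=cv2.imread("pics/top0.png");c=calibration("top");h=cv2.cvtColor(t,cv2.COLOR_BGR2HSV)
H,S,V=[h[...,i].astype(int) for i in range(3)]
for n,m,b,z in[("blue",(abs(H-120)<12)&(S>150),(360,205,400,245),.12),("red",((H<6)|(H>174))&(S>150),(345,165,380,200),.086),("yel",(abs(H-26)<6)&(S>200),(322,200,350,228),.084),("nest",V<60,(235,160,285,205),.026)]:
    q,s=blob(m,b);print(n,q.round(1),s,at(c,*q,z).round(4))
for u,v in((173,192),(163,187)):print(at(c,u,v,.06),at(c,u,v,.17))
a=cv2.resize(t[160:230,140:230],None,fx=5,fy=5,interpolation=2);s=cv2.imread("pics/scene0.png")
b=cv2.resize(s[140:215,170:230],None,fx=5,fy=5,interpolation=2)
k=np.zeros((375,750,3),np.uint8);k[:350,:450]=a;k[:375,450:]=b;cv2.imwrite("pics/z.png",k)
E
```

```text
blue [380.8 224.3] [372 217  18  16 230] [ 0.4426 -0.3246]
red [363.2 180.6] [355 172  18  18 257] [ 0.5717 -0.2884]
yel [335.4 212.9] [328 206  16  15 189] [ 0.4762 -0.2062]
nest [258. 181.] [245 167  27  29 611] [0.5783 0.0207]
[0.53662591 0.27503232] [0.52064742 0.24634045]
[0.55158198 0.30599349] [0.53408504 0.27415823]
```

View pics/z.png

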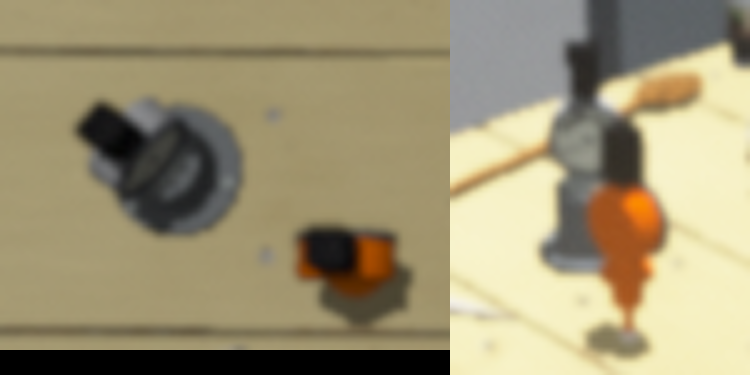

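```bash
python3 - <<'E'
from h import *
p,R=tool();c=calibration("wrist");C=-c["R"].T@c["t"]
print("cam in tool mm",(R.T@(C-p)*1000).round(1),"axes cam in tool\n",(R.T@c["R"].T).round(3),c["fx"],c["cx"],c["cy"])
plan([.53,.02,.26],[1,-.1]);plan([.4426,-.3246,.22],[.7,-.7])
E
```

```text
cam in tool mm [  68.4   -1.  -143.3] axes cam in tool
 [[-0.    -0.963 -0.271]
 [ 1.     0.001 -0.002]
 [ 0.003 -0.271  0.963]] 299.8859289616478 260.9344695863966 194.63680275109752
rotvec now->target [-2.000e-03  1.000e-03  1.328e+00] shift in current tool axes mm [-492.6 -377.6  -29.1] in target axes [-485.   387.2  -29.5]
rotvec now->target [-1.000e-03  1.000e-03  2.013e+00] shift in current tool axes mm [-526.1 -731.4   11.4] in target axes [-435.7  788.7   10.5]
```

{"name": "servo_tool", "arguments": {"commands": "0 0 0 -45 -35 -3 1;0 0 0 -45 -35 -3 1;0 0 0 -45 -35 -3 1;0 0 0 -45 -35 -3 1;0 0 0 -45 -35 -3 1"}}

```text
time_s: 0.72
eef_pos: [0.3468, 0.2994, 0.2462]
eef_rot: [-0.0, 0.17, 0.985, -0.0]
wrist_force: [0.5, 0.7, 0.4]
opening: 1.0
grasp_force: 0.0
```

{"name": "servo_tool", "arguments": {"commands": "0 0 0 -45 -35 -3 1;0 0 0 -45 -35 -3 1;0 0 0 -45 -35 -3 1;0 0 0 -45 -35 -3 1;0 0 0 -45 -35 -3 1"}}

```text
time_s: 1.35
eef_pos: [0.5, 0.0589, 0.2612]
eef_rot: [-0.0, 0.171, 0.985, 0.0]
wrist_force: [0.2, -0.1, 0.1]
opening: 0.998
grasp_force: 0.0
```

{"name": "servo_tool", "arguments": {"commands": "0 0 0.18 0 0 0 1;0 0 0.18 0 0 0 1;0 0 0.18 0 0 0 1;0 0 0.18 0 0 0 1;0 0 0.18 0 0 0 1"}}

```text
time_s: 1.98
eef_pos: [0.4991, 0.0607, 0.2608]
eef_rot: [-0.0, 0.585, 0.811, -0.0]
wrist_force: [0.9, 0.1, -0.1]
opening: 0.997
grasp_force: 0.0
```

```bash
python3 - <<'E'
from h import *
plan([.53,.02,.26],[1,-.1]);plan([.4426,-.3246,.22],[.7,-.7])
p,R=tool();print(p,R[:,1]);c=calibration("wrist");I=camera("wrist");cv2.imwrite("pics/w1.png",I)
np.save("w1.npy",c,allow_pickle=True);print(get_obs()["time_s"],proj(c,[.5783,.0207,.028]))
E
```

```text
rotvec now->target [-0.001 -0.     0.422] shift in current tool axes mm [-48.3  16.4   0.8] in target axes [-37.4  34.8   0.8]
rotvec now->target [-1.000e-03  0.000e+00  1.107e+00] shift in current tool axes mm [-347.6 -175.5   40.8] in target axes [-312.4  232.5   40.8]
[0.49911475 0.06066578 0.26082037] [ 9.48612525e-01  3.16438784e-01 -8.79776427e-04]
2.025 [308.88677024 212.24090508]
```

View pics/w1.png

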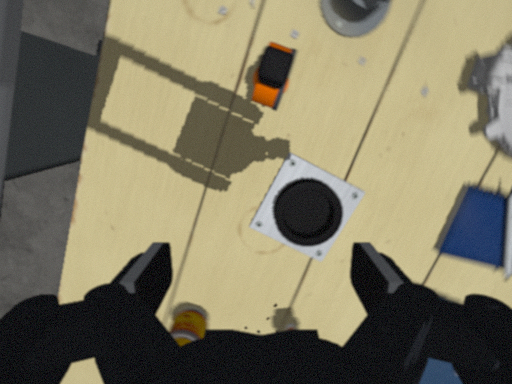

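The wrist view shows the nest plate with corners near (290,156), (363,192), (319,259), (249,228), and the puck centred at about (308,212).

```bash
python3 - <<'E'
from h import *
c=np.load("w1.npy",allow_pickle=True).item();I=cv2.imread("pics/w1.png");h=cv2.cvtColor(I,cv2.COLOR_BGR2HSV)
m=((h[...,1]<45)|(h[...,2]<60)).astype(np.uint8);k=np.zeros_like(m);k[145:268,240:372]=1;m=cv2.morphologyEx(m*k,cv2.MORPH_OPEN,np.ones((5,5)))
n,l,s,cc=cv2.connectedComponentsWithStats(m);i=1+s[1:,4].argmax()
ct=max(cv2.findContours((l==i).astype(np.uint8),0,1)[0],key=cv2.contourArea);hl=cv2.convexHull(ct)
P=np.array([at(c,*q,.006) for q in hl[:,0].astype(float)])*1000
r=cv2.minAreaRect(P.astype(np.float32));print("plate",r)
q,s=blob(h[...,2]<45,(250,160,360,260));print(q,s,"puck",at(c,*q,.026))
d=(h[...,2]<60)
E
```

```text
plate ((578.6807861328125, 16.848907470703125), (122.9820327758789, 121.48448181152344), 81.08390808105469)
[307.26784661 211.96843658] [ 275  180   66   65 3390] puck [0.57665568 0.01982331]
```

{"name": "servo_tool", "arguments": {"commands": "0 0 0 -50 -25 0 1;0 0 0 -50 -25 0 1;0 0 0 -50 -25 0 1;0 0 0 -50 -25 0 1;0 0 0 -50 -25 0 1"}}

```text
time_s: 2.65
eef_pos: [0.461, -0.2179, 0.2611]
eef_rot: [-0.0, 0.581, 0.814, 0.0]
wrist_force: [-0.1, -0.4, 0.0]
opening: 0.998
grasp_force: 0.0
```

{"name": "servo_tool", "arguments": {"commands": "0 0 0.18 0 0 0 1;0 0 0.18 0 0 0 1;0 0 0.18 0 0 0 1;0 0 0.18 0 0 0 1;0 0 0.18 0 0 0 1"}}

```text
time_s: 3.28
eef_pos: [0.4614, -0.2162, 0.2609]
eef_rot: [-0.0, 0.879, 0.478, -0.0]
wrist_force: [-0.4, -0.1, 0.1]
opening: 0.996
grasp_force: 0.0
```

```bash
python3 - <<'E'
from h import *
plan([.4426,-.3246,.19],[.7,-.7])
p,R=tool();print(p,R[:,1]);c=calibration("wrist");I=camera("wrist");cv2.imwrite("pics/w2.png",I);h=cv2.cvtColor(I,cv2.COLOR_BGR2HSV)
np.save("w2.npy",c,allow_pickle=True);print(proj(c,[.4426,-.3246,.12]))
q,s=blob((abs(h[...,0].astype(int)-120)<12)&(h[...,1]>150));print(q,s,at(c,*q,.118))
E
```

```text
rotvec now->target [-0.001 -0.     0.21 ] shift in current tool axes mm [-101.3   43.2   70.9] in target axes [-90.   63.4  70.9]
[ 0.46143834 -0.21615319  0.2609319 ] [ 8.39165030e-01 -5.43876405e-01 -7.13884532e-04]
[300.99486363 274.46989861]
[301.81872391 274.89624329] [ 280  251   45   48 1677] [ 0.44268656 -0.32668258]
```

View pics/w2.png

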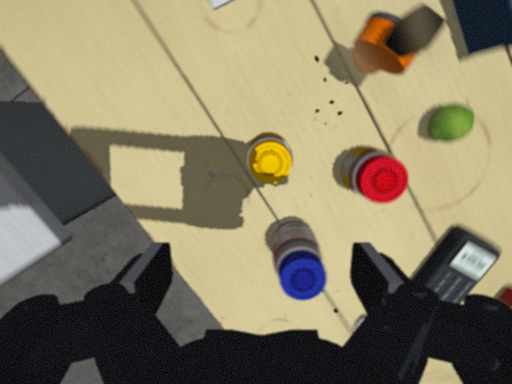

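```bash
cat >> h.py <<'E'
from scipy.optimize import minimize
def fitcyl(c,mask,box,r,z0,z1,x0):
    a=np.linspace(0,2*np.pi,72);m=np.zeros(mask.shape,np.uint8);x1,y1,x2,y2=box;m[y1:y2,x1:x2]=mask[y1:y2,x1:x2]
    m=cv2.morphologyEx(m,cv2.MORPH_CLOSE,np.ones((9,9)))
    def f(p):
        P=[proj(c,[p[0]+r*np.cos(t),p[1]+r*np.sin(t),z]) for z in(z0,z1) for t in a]
        k=np.zeros_like(m);cv2.fillConvexPoly(k,cv2.convexHull((np.array(P)*16).round().astype(np.int32)),1,cv2.LINE_8,4)
        return (k!=m).sum()
    x0=np.array(x0);s=minimize(f,x0,method="Nelder-Mead",options=dict(initial_simplex=[x0,x0+[.005,0],x0+[0,.005]],xatol=1e-4));return s.x.round(4),s.fun,int(m.sum())
E
python3 - <<'E'
from h import *
for n in(1,2):
    c=np.load(f"w{n}.npy",allow_pickle=True).item();I=cv2.imread(f"pics/w{n}.png");h=cv2.cvtColor(I,cv2.COLOR_BGR2HSV).astype(int)
    if n==1:
        for t in(60,80,100):print(fitcyl(c,(h[...,2]<t)*1,(255,165,358,252),.046,.006,.028,(.577,.019)))
    else:
        x,*o=fitcyl(c,((abs(h[...,0]-120)<14)&(h[...,1]>110))*1,(260,235,345,315),.026,.1,.12,(.4427,-.3267));print(x,o)
plan([*x,.19],[.7,-.7])
E
```

```text
(array([0.5769, 0.0164]), np.float64(454.0), 3508)
(array([0.5788, 0.0149]), np.float64(363.0), 3601)
(array([0.5786, 0.0154]), np.float64(295.0), 3678)
[ 0.4404 -0.333 ] [np.float64(342.0), 1746]
rotvec now->target [-0.001  0.     0.203] shift in current tool axes mm [-109.2   46.8   70.9] in target axes [-97.5  67.8  70.9]
```

{"name": "servo_tool", "arguments": {"commands": "0 0 0 -35 15 24 1;0 0 0 -35 15 24 1;0 0 0 -34 14 22 1;0 0 0.1 0 0 0 1;0 0 0.105 0 0 0 1"}}

```text
time_s: 3.95
eef_pos: [0.4417, -0.3278, 0.1903]
eef_rot: [-0.001, 0.922, 0.387, -0.0]
wrist_force: [0.2, 0.7, 0.9]
opening: 0.996
grasp_force: 0.0
```

```bash
python3 - <<'E'
from h import *
p,R=tool();c=calibration("wrist");I=camera("wrist");cv2.imwrite("pics/w3.png",I);h=cv2.cvtColor(I,cv2.COLOR_BGR2HSV)
np.save("w3.npy",c,allow_pickle=True);print(p,R[:,1],get_obs()["time_s"])
m=(abs(h[...,0].astype(int)-120)<14)&(h[...,1]>110)
q,s=blob(m);print(q,s,at(c,*q,.118));plan([*at(c,*q,.118),.058],[.7,-.7])
for x in(at(c,*q,.118),(.4404,-.333)):
  for z in(.1,.12):
    P=np.array([proj(c,[x[0]+.026*np.cos(t),x[1]+.026*np.sin(t),z]) for t in np.linspace(0,6.283,60)]).round().astype(int)
    cv2.polylines(I,[P],True,(0,255,0) if x[0]==.4404 else (255,255,255),1)
cv2.imwrite("pics/w3o.png",I)
E
```

```text
[ 0.44171854 -0.32780446  0.19032958] [ 0.71360938 -0.70054154 -0.00178958] 4.0
[263.52708934 202.03170029] [ 231  169   66   67 3470] [ 0.44415144 -0.3290193 ]
rotvec now->target [-0.001 -0.     0.005] shift in current tool axes mm [  0.6   2.7 132.6] in target axes [  0.6   2.5 132.6]
```

View pics/w3o.png

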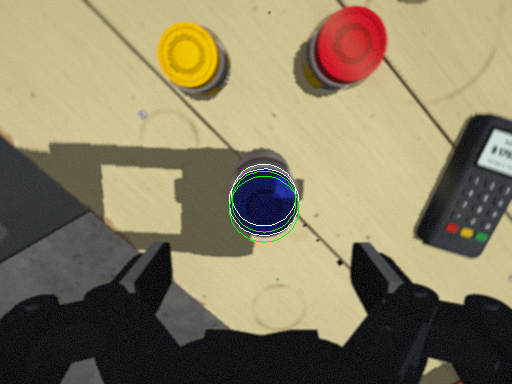

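The overlay shows the lid at (263,202), and the white circle fits it. The jar is between the fingers, so I'm descending.

{"name": "servo_tool", "arguments": {"commands": "0 0 0 1 2.5 44 1;0 0 0 0 0 44 1;0 0 0 0 0 44 1;0 0 0 0 0 0 1;0 0 0 0 0 0 0"}}

```text
time_s: 4.62
eef_pos: [0.4456, -0.3293, 0.0608]
eef_rot: [0.001, 0.922, 0.388, 0.0]
wrist_force: [0.2, 0.9, 0.6]
opening: 0.818
grasp_force: 0.0
```

{"name": "servo_tool", "arguments": {"commands": "0 0 0 0 0 0 0;0 0 0 0 0 0 0;0 0 0 0 0 0 0;0 0 0 0 0 0 0;0 0 0 0 0 0 0"}}

```text
time_s: 5.25
eef_pos: [0.4459, -0.3296, 0.0622]
eef_rot: [0.002, 0.922, 0.387, 0.001]
wrist_force: [-1.4, 3.0, 6.6]
opening: 0.676
grasp_force: 63.2
```

{"name": "servo_tool", "arguments": {"commands": "0 0 0 0 0 -30 0;0 0 0 0 0 -40 0;0 0 0 0 0 -40 0;0 0 0 0 0 0 0;0 0 0 0 0 0 0"}}

```text
time_s: 5.88
eef_pos: [0.4445, -0.3282, 0.169]
eef_rot: [-0.0, 0.922, 0.387, -0.0]
wrist_force: [-1.0, -0.6, -4.4]
opening: 0.67
grasp_force: 65.7
```

```bash
python3 - <<'E'
from h import *
p,R=tool();print(p,R[:,0],R[:,1]);plan([.5785,.017,.17],[.7,-.7]);plan([.5785,.017,.17],[1,0])
E
```

```text
[ 0.44454378 -0.3282171   0.16904075] [ 7.00798010e-01  7.13359762e-01 -1.37765046e-05] [ 7.13359760e-01 -7.00798009e-01 -6.64703297e-05]
rotvec now->target [-0.     0.     0.009] shift in current tool axes mm [ 340.1 -146.4   -1. ] in target axes [ 338.8 -149.4   -1. ]
rotvec now->target [-0.    -0.    -0.777] shift in current tool axes mm [ 340.1 -146.4   -1. ] in target axes [345.2 134.   -1. ]
```

{"name": "servo_tool", "arguments": {"commands": "0 0 0 0 0 -30 0;0 0 0 50 -21 0 0;0 0 0 50 -21 0 0;0 0 0 50 -21 0 0;0 0 0 50 -21 0 0"}}

```text
time_s: 6.5
eef_pos: [0.5244, -0.125, 0.1971]
eef_rot: [-0.001, 0.922, 0.386, -0.001]
wrist_force: [1.0, -0.0, -2.9]
opening: 0.668
grasp_force: 65.6
```

{"name": "servo_tool", "arguments": {"commands": "0 0 0 50 -21 0 0;0 0 0 50 -21 0 0;0 0 0 40 -20 0 0;0 0 0 0 0 0 0;0 0 0 0 0 0 0"}}

```text
time_s: 7.12
eef_pos: [0.578, 0.0162, 0.1975]
eef_rot: [-0.001, 0.922, 0.387, -0.001]
wrist_force: [0.5, -0.7, -3.4]
opening: 0.67
grasp_force: 65.7
```

```bash
python3 - <<'E'
from h import *
p,R=tool();print(p,R[:,1]);plan([.5785,.0165,.13],[.7,-.7])
c=calibration("wrist");I=camera("wrist");cv2.imwrite("pics/w4.png",I)
np.save("w4.npy",c,allow_pickle=True)
h=cv2.cvtColor(I,cv2.COLOR_BGR2HSV)
m=(abs(h[...,0].astype(int)-120)<14)&(h[...,1]>110);q,s=blob(m,(180,130,340,300));zt=p[2]-.0622+.12
print(q,s,at(c,*q,zt)-p[:2])
for r,z,col in((.046,.028,(0,255,0)),(.0335,.028,(0,0,255))):
    P=np.array([proj(c,[.5785+r*np.cos(t),.0165+r*np.sin(t),z]) for t in np.linspace(0,6.283,60)]).round().astype(int)
    cv2.polylines(I,[P],True,col,1)
P=np.array([proj(c,[*(p[:2]+[.026*np.cos(t),.026*np.sin(t)]),zt]) for t in np.linspace(0,6.283,60)]).round().astype(int);cv2.polylines(I,[P],True,(255,255,255),1)
cv2.imwrite("pics/w4o.png",cv2.resize(I[60:330,120:420],None,fx=2,fy=2))
E
```

```text
[0.57804582 0.01619643 0.19749582] [ 0.71358584 -0.70056417 -0.00225436]
rotvec now->target [-0.002  0.002  0.009] shift in current tool axes mm [ 0.7  0.3 67.5] in target axes [ 0.5  0.1 67.5]
[264.79948987 271.90520051] [ 194  234  144   66 7057] [0.0137402  0.01136553]
```

View pics/w4o.png

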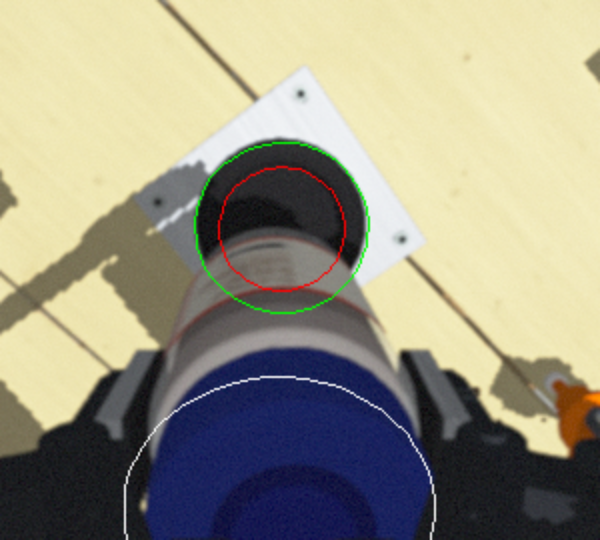

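The green circle fits the puck well and the jar hangs above it, so I'm descending and watching the force.

{"name": "servo_tool", "arguments": {"commands": "0 0 0 1.2 0.2 40 0;0 0 0 0 0 40 0;0 0 0 0 0 15 0;0 0 0 0 0 0 0;0 0 0 0 0 0 0"}}

```text
time_s: 7.8
eef_pos: [0.5814, 0.0163, 0.106]
eef_rot: [0.001, 0.922, 0.386, 0.001]
wrist_force: [1.2, -0.3, -2.5]
opening: 0.67
grasp_force: 65.7
```

{"name": "servo_tool", "arguments": {"commands": "0 0 0 0 0 6 0;0 0 0 0 0 6 0;0 0 0 0 0 0 0"}}

```text
time_s: 8.18
eef_pos: [0.5796, 0.0171, 0.0917]
eef_rot: [-0.0, 0.922, 0.387, -0.0]
wrist_force: [0.2, -0.3, -3.0]
opening: 0.67
grasp_force: 65.6
```

```bash
python3 - <<'E'
from h import *
o=get_obs();print(o["eef_pos"],o["wrist_force"],o["torque"]);p,R=tool();print(R[:,0],R[:,1])
E
```

```text
[0.57957917 0.01711499 0.09173357] [ 0.19076455 -0.30878299 -2.96783057] [ 0.02961166 -0.02247328  0.03353201]
[ 7.01009143e-01  7.13151988e-01 -6.50294687e-04] [ 0.71315139 -0.70100942 -0.00094554]
```

{"name": "servo_tool", "arguments": {"commands": "0 0 0 0 0 4 0;0 0 0 0 0 4 0;0 0 0 0 0 3 0;0 0 0 0 0 0 0"}}

```text
time_s: 8.68
eef_pos: [0.5799, 0.017, 0.0809]
eef_rot: [-0.0, 0.922, 0.387, -0.0]
wrist_force: [0.4, 0.3, -3.2]
opening: 0.676
grasp_force: 65.6
```

{"name": "servo_tool", "arguments": {"commands": "0 0 0 0 0 3 0;0 0 0 0 0 3 0;0 0 0 0 0 0 0"}}

```text
time_s: 9.05
eef_pos: [0.5799, 0.017, 0.0749]
eef_rot: [-0.0, 0.922, 0.387, -0.0]
wrist_force: [0.4, 0.1, -3.3]
opening: 0.673
grasp_force: 65.6
```

{"name": "servo_tool", "arguments": {"commands": "0 0 0 0 0 1.5 0;0 0 0 0 0 1.5 0;0 0 0 0 0 0 0"}}

```text
time_s: 9.43
eef_pos: [0.5802, 0.0169, 0.0724]
eef_rot: [0.0, 0.922, 0.387, 0.0]
wrist_force: [-0.4, 0.4, -2.6]
opening: 0.677
grasp_force: 65.8
```

{"name": "servo_tool", "arguments": {"commands": "0 0 0 0 0 1 0;0 0 0 0 0 0 0;0 0 0 0 0 0 0.85;0 0 0 0 0 0 1;0 0 0 0 0 0 1"}}

```text
time_s: 10.05
eef_pos: [0.5802, 0.0168, 0.0713]
eef_rot: [0.0, 0.922, 0.387, 0.0]
wrist_force: [-0.0, -0.3, -0.1]
opening: 1.003
grasp_force: 0.0
```

{"name": "servo_tool", "arguments": {"commands": "0 0 0 0 0 0 1;0 0 0 0 0 0 1;0 0 0 0 0 0 1;0 0 0 0 0 -20 1;0 0 0 0 0 -40 1"}}

```text
time_s: 10.68
eef_pos: [0.5789, 0.0171, 0.1314]
eef_rot: [-0.001, 0.922, 0.387, -0.001]
wrist_force: [0.7, -0.0, 0.4]
opening: 0.997
grasp_force: 0.0
```

{"name": "servo_tool", "arguments": {"commands": "0 0 0 0 0 -60 1;0 0 0 0 0 -40 1;0 0 0 0 0 0 1;0 0 0 0 0 0 1"}}

```text
time_s: 11.18
eef_pos: [0.5799, 0.017, 0.2318]
eef_rot: [0.0, 0.922, 0.387, 0.0]
wrist_force: [0.0, -0.2, 0.0]
opening: 0.999
grasp_force: 0.0
```

```bash
python3 - <<'E'
from h import *
p,R=tool();print(p,R[:,1],get_obs()["wrist_force"])
c=calibration("wrist");I=camera("wrist");cv2.imwrite("pics/w5.png",I);np.save("w5.npy",c,allow_pickle=True)
h=cv2.cvtColor(I,cv2.COLOR_BGR2HSV);m=(abs(h[...,0].astype(int)-120)<14)&(h[...,1]>110);q,s=blob(m,(150,100,370,330));print(q,s,at(c,*q,.13))
for x,r,z,col in(((.579,.017),.046,.028,(0,255,0)),(at(c,*q,.13),.0246,.13,(255,255,255))):
    P=np.array([proj(c,[x[0]+r*np.cos(t),x[1]+r*np.sin(t),z]) for t in np.linspace(0,6.283,60)]).round().astype(int)
    cv2.polylines(I,[P],True,col,1)
cv2.imwrite("pics/w5o.png",cv2.resize(I[90:330,120:420],None,fx=2,fy=2))
plan([.526,.263,.27],[.7,.7]);plan([.526,.263,.27],[.7,-.7])
E
```

```text
[0.57986421 0.01701595 0.23175396] [ 7.13070399e-01 -7.01092331e-01  3.87842227e-04] [ 0.00803496 -0.23604356  0.04874801]
[258.49425713 192.19266395] [ 230  163   59   60 2699] [0.57935765 0.01815798]
rotvec now->target [-0.002 -0.    -1.562] shift in current tool axes mm [ 137.9 -210.5  -39.2] in target axes [211.6 136.2 -39.3]
rotvec now->target [-0.001  0.001  0.008] shift in current tool axes mm [ 137.9 -210.5  -39.2] in target axes [ 136.2 -211.6  -39.3]
```

View pics/w5o.png

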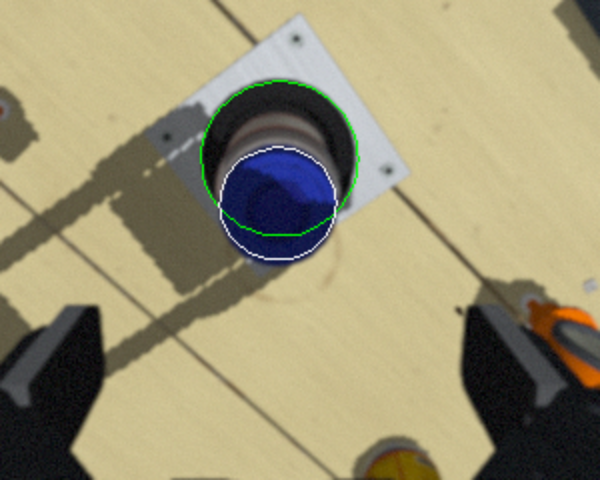

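The jar is seated in the pocket with its lid centre at about (.5794,.0178). Now the gauge.

{"name": "servo_tool", "arguments": {"commands": "0 0 0 27 -42 -10 1;0 0 0 27 -42 -10 1;0 0 0 27 -42 -10 1;0 0 0 27 -42 -9 1;0 0 0 27 -42 0 1"}}

```text
time_s: 11.85
eef_pos: [0.5241, 0.2618, 0.2696]
eef_rot: [-0.0, 0.922, 0.386, -0.001]
wrist_force: [1.0, -0.4, 0.1]
opening: 1.0
grasp_force: 0.0
```

{"name": "servo_tool", "arguments": {"commands": "0 0 0 0 0 0 1;0 0 0 0 0 0 1"}}

```text
time_s: 12.1
eef_pos: [0.5244, 0.2601, 0.2689]
eef_rot: [0.0, 0.922, 0.387, -0.001]
wrist_force: [-0.1, -0.0, 0.5]
opening: 1.002
grasp_force: 0.0
```

```bash
python3 - <<'E'
from h import *
p,R=tool();print(p,R[:,1])
c=calibration("wrist");I=camera("wrist");cv2.imwrite("pics/w6.png",I);np.save("w6.npy",c,allow_pickle=True)
print(proj(c,[.526,.263,.173]),proj(c,[.526,.263,.0]))
E
```

```text
[0.52438872 0.26007615 0.26885134] [ 0.71347101 -0.70068413 -0.00093748]
[258.92654462 190.5622993 ] [259.55424648 157.90438311]
```

View pics/w6.png

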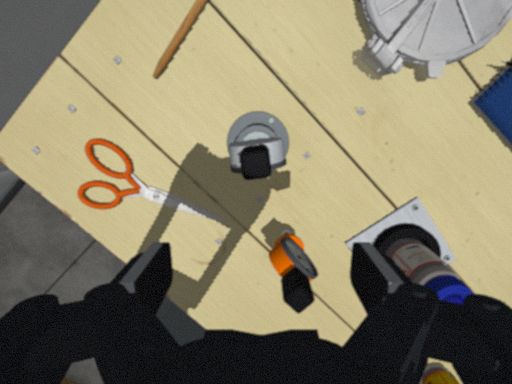

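The gauge grip is the black square at about (256,162), with the case bar behind it from (230,158) to (286,150), turned slightly relative to the tool.

```bash
python3 - <<'E'
from h import *
c=np.load("w6.npy",allow_pickle=True).item();I=cv2.imread("pics/w6.png");h=cv2.cvtColor(I,cv2.COLOR_BGR2HSV).astype(int)
for t in(45,60):
    m=np.zeros(h.shape[:2],np.uint8);m[140:184,232:275]=(h[140:184,232:275,2]<t)
    ct=max(cv2.findContours(m,0,1)[0],key=cv2.contourArea);P=np.array([at(c,*q,.173) for q in ct[:,0].astype(float)])*1000
    print(cv2.boundingRect(ct),cv2.minAreaRect(P.astype(np.float32)))
m=np.zeros(h.shape[:2],np.uint8);m[135:175,225:290]=((h[135:175,225:290,1]<60)&(h[135:175,225:290,2]>110))
cv2.imwrite("pics/w6c.png",np.hstack([cv2.resize(I[100:200,210:310],None,fx=4,fy=4,interpolation=2)]))
E
```

```text
(232, 145, 39, 34) ((537.031982421875, 284.3200988769531), (25.81070327758789, 30.859878540039062), 54.90123748779297)
(232, 145, 39, 35) ((537.2201538085938, 284.34100341796875), (26.734766006469727, 31.127155303955078), 52.78715896606445)
```

View pics/w6c.png

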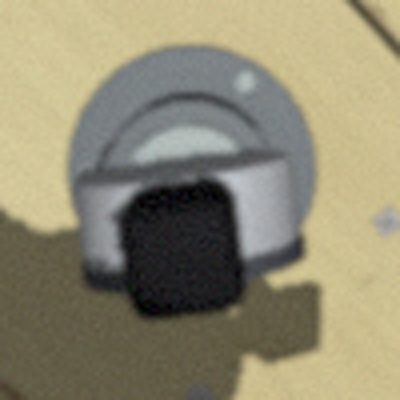

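The crop shows the grip's top face centred near (256,163) in the full image. The case is turned about 0.145 rad from the tool's y axis, and the stand foot is centred near (258,141).

```bash
python3 - <<'E'
from h import *
c=np.load("w6.npy",allow_pickle=True).item()
g=at(c,256,162.8,.173);print(g,at(c,258.2,140.7,.006))
p,R=tool();a=R[:,1]+.145*R[:,0];print("gauge yaw",np.degrees(np.arctan2(a[1],a[0]))+90)
plan([*g,.20],a[:2])
for dy in(-.02,0,.02):print(proj(c,[g[0],g[1],.173]),)
E
```

```text
[0.54055643 0.28111913] [0.54161754 0.28141982]
gauge yaw 53.69979317674359
rotvec now->target [-0.001  0.002 -0.144] shift in current tool axes mm [26.6 -3.8 69.1] in target axes [26.7 -0.1 69.1]
[256.  162.8]
[256.  162.8]
[256.  162.8]
```

{"name": "servo_tool", "arguments": {"commands": "0 0 -0.144 0 0 0 1;0 0 0 27 0 20 1;0 0 0 0 0 45 1;0 0 0 0 0 45 1;0 0 0 0 0 22 1"}}

```text
time_s: 12.78
eef_pos: [0.5397, 0.28, 0.1346]
eef_rot: [-0.0, 0.893, 0.451, -0.003]
wrist_force: [0.4, 0.2, 0.6]
opening: 1.001
grasp_force: 0.0
```

{"name": "servo_tool", "arguments": {"commands": "0 0 0 0 0 0 1;0 0 0 0 0 0 0.6;0 0 0 0 0 0 0.4;0 0 0 0 0 0 0;0 0 0 0 0 0 0"}}

```text
time_s: 13.4
eef_pos: [0.5413, 0.2825, 0.1393]
eef_rot: [-0.0, 0.892, 0.452, 0.001]
wrist_force: [-1.0, 0.2, 3.9]
opening: 0.276
grasp_force: 59.2
```

{"name": "servo_tool", "arguments": {"commands": "0 0 0 0 0 0 0;0 0 0 0 0 0 0;0 0 0 0 0 0 0;0 0 0 0 0 0 0"}}

```text
time_s: 13.9
eef_pos: [0.5414, 0.2826, 0.1393]
eef_rot: [0.0, 0.892, 0.452, 0.001]
wrist_force: [-1.8, 0.0, 6.4]
opening: 0.271
grasp_force: 59.3
```

{"name": "servo_tool", "arguments": {"commands": "0 0 0 0 0 -20 0;0 0 0 0 0 -40 0;0 0 0 0 0 -40 0;0 0 0 0 0 -40 0;0 0 0 0 0 -30 0"}}

```text
time_s: 14.52
eef_pos: [0.5411, 0.2822, 0.3113]
eef_rot: [0.0, 0.892, 0.452, 0.001]
wrist_force: [0.5, 0.3, -1.9]
opening: 0.271
grasp_force: 59.2
```

{"name": "servo_tool", "arguments": {"commands": "0 0 0.18 0 0 0 0;0 0 0.18 0 0 0 0;0 0 0.18 0 0 0 0;0 0 0.18 0 0 0 0;0 0 0.18 0 0 0 0"}}

```text
time_s: 15.15
eef_pos: [0.5407, 0.282, 0.309]
eef_rot: [0.0, 1.0, 0.016, -0.0]
wrist_force: [0.3, -0.7, -1.3]
opening: 0.272
grasp_force: 59.2
```

```bash
python3 - <<'E'
from h import *
p,R=tool();print(p,R[:,1],get_obs()["wrist_force"])
plan([.5795,.0178,.30],[0,-1])
E
```

```text
[0.54074293 0.28203227 0.30898023] [ 3.18036096e-02 -9.99494112e-01  2.23220604e-04] [ 0.30550813 -0.65058123 -1.26038425]
rotvec now->target [0.    0.    0.032] shift in current tool axes mm [ 30.3 265.3   9. ] in target axes [ 38.8 264.2   9. ]
```

{"name": "servo_tool", "arguments": {"commands": "0 0 0.032 0 0 0 0;0 0 0 8 53 0 0;0 0 0 8 53 0 0;0 0 0 8 53 0 0;0 0 0 8 53 0 0"}}

```text
time_s: 15.78
eef_pos: [0.5742, 0.0688, 0.3088]
eef_rot: [0.0, 1.0, 0.005, 0.0]
wrist_force: [0.6, 0.1, -1.0]
opening: 0.27
grasp_force: 59.7
```

{"name": "servo_tool", "arguments": {"commands": "0 0 0 7 52 0 0;0 0 0 0 0 0 0;0 0 0 0 0 0 0;0 0 0 0 0 0 0"}}

```text
time_s: 16.27
eef_pos: [0.5813, 0.0196, 0.3084]
eef_rot: [-0.0, 1.0, 0.004, 0.0]
wrist_force: [-0.0, -0.1, -1.6]
opening: 0.27
grasp_force: 59.9
```

```bash
python3 - <<'E'
from h import *
p,R=tool();print(p,R.round(4),get_obs()["wrist_force"])
plan([.5795,.0178,.262],[0,-1])
for n in("scene","top"):
    c=calibration(n);I=camera(n);cv2.imwrite(f"pics/{n}9.png",I);h=cv2.cvtColor(I,cv2.COLOR_BGR2HSV).astype(int)
    k=proj(c,[.5795,.0178,.12]).astype(int);t=proj(c,[*p[:2],p[2]-.131]).round(1)
    b=(k[0]-30,k[1]-30,k[0]+30,k[1]+30)
    q,s=blob((abs(h[...,0]-120)<14)&(h[...,1]>110),b);print(n,"lid",q,s,"expected lid mid",proj(c,[.5795,.0178,.12]),"tip exp",t)
    if n=="scene":
        for y in range(int(t[1])-12,int(t[1])+14,2):print(y,h[y,int(t[0])-9:int(t[0])+10,2].tolist())
E
```

```text
[0.58134948 0.01963553 0.30844355] [[ 1.0e+00  8.2e-03  0.0e+00]
 [ 8.2e-03 -1.0e+00  3.0e-04]
 [ 0.0e+00 -3.0e-04 -1.0e+00]] [-0.0258378  -0.07982412 -1.5541609 ]
rotvec now->target [-0.    -0.     0.008] shift in current tool axes mm [-1.9  1.8 46.4] in target axes [-1.8  1.8 46.4]
scene lid [255.93506494 181.41558442] [250 177  12   9  77] expected lid mid [255.13268586 181.46481622] tip exp [255.6 165.7]
153 [244, 240, 232, 226, 216, 188, 142, 118, 113, 116, 114, 111, 106, 110, 132, 167, 193, 197, 179]
155 [241, 230, 196, 179, 191, 180, 137, 114, 113, 113, 111, 105, 107, 125, 165, 200, 215, 220, 222]
157 [229, 230, 229, 228, 224, 206, 161, 122, 113, 110, 113, 114, 119, 127, 138, 147, 155, 178, 213]
159 [231, 234, 235, 234, 232, 224, 198, 163, 129, 119, 131, 140, 132, 122, 119, 125, 133, 150, 169]
161 [222, 221, 219, 210, 198, 182, 167, 147, 126, 119, 122, 124, 125, 136, 163, 188, 197, 203, 214]
163 [203, 185, 165, 148, 135, 134, 136, 135, 129, 135, 157, 180, 185, 191, 209, 225, 227, 227, 229]
165 [143, 133, 130, 142, 173, 196, 203, 194, 179, 176, 194, 213, 214, 215, 221, 227, 228, 228, 228]
167 [145, 164, 186, 210, 222, 221, 227, 228, 218, 207, 215, 225, 227, 230, 231, 230, 228, 226, 221]
169 [223, 230, 230, 228, 228, 232, 235, 235, 234, 231, 227, 219, 214, 222, 229, 231, 232, 231, 230]
171 [238, 234, 227, 229, 235, 237, 237, 237, 237, 235, 235, 233, 231, 228, 223, 217, 220, 226, 223]
173 [207, 207, 209, 219, 229, 235, 237, 237, 235, 229, 221, 215, 211, 207, 200, 192, 187, 181, 166]
175 [145, 151, 162, 175, 185, 199, 210, 211, 200, 181, 173, 171, 161, 148, 138, 134, 137, 140, 135]
177 [129, 120, 115, 122, 128, 129, 130, 132, 131, 136, 157, 175, 181, 174, 159, 141, 120, 129, 137]
top lid [257.89189189 177.12837838] [249 170  17  14 148] expected lid mid [258.22567212 174.84834116] tip exp [257.1 170.1]
```

{"name": "servo_tool", "arguments": {"commands": "0 0 0 -1.9 1.8 15 0;0 0 0 0 0 15 0;0 0 0 0 0 8 0;0 0 0 0 0 0 0;0 0 0 0 0 0 0"}}

```text
time_s: 17.0
eef_pos: [0.5799, 0.0166, 0.2706]
eef_rot: [0.0, 1.0, 0.003, 0.0]
wrist_force: [-0.1, -0.3, -1.8]
opening: 0.276
grasp_force: 59.9
```

{"name": "servo_tool", "arguments": {"commands": "0 0 0 0 0 3 0;0 0 0 0 0 3 0;0 0 0 0 0 2 0;0 0 0 0 0 0 0;0 0 0 0 0 0 0"}}

```text
time_s: 17.62
eef_pos: [0.5797, 0.0166, 0.2625]
eef_rot: [0.0, 1.0, 0.003, 0.0]
wrist_force: [0.4, 0.2, -1.0]
opening: 0.272
grasp_force: 60.0
```

{"name": "servo_tool", "arguments": {"commands": "0 0 0 0 0 1.5 0;0 0 0 0 0 1.5 0;0 0 0 0 0 0 0;0 0 0 0 0 0 0"}}

```text
time_s: 18.12
eef_pos: [0.5797, 0.0166, 0.2595]
eef_rot: [0.0, 1.0, 0.003, 0.0]
wrist_force: [0.6, 0.9, 1.0]
opening: 0.274
grasp_force: 60.3
```

```bash
python3 - <<'E'
from h import *
F=[]
for i in range(6):camera("top");F.append(get_obs()["wrist_force"])
print(np.mean(F,0),get_obs()["eef_pos"])
E
```

```text
[-0.32287531  0.25075684  0.95065848] [0.57968439 0.01660914 0.25937265]
```

{"name": "servo_tool", "arguments": {"commands": "0 0 0 0 0 1.5 0;0 0 0 0 0 1.5 0;0 0 0 0 0 0.8 0;0 0 0 0 0 0 0;0 0 0 0 0 0 0"}}

```text
time_s: 19.05
eef_pos: [0.5797, 0.0166, 0.2557]
eef_rot: [0.0, 1.0, 0.003, 0.0]
wrist_force: [-0.5, 0.3, 3.0]
opening: 0.268
grasp_force: 60.6
```

```bash
python3 - <<'E'
from h import *
F=[]
for i in range(8):camera("top");F.append(get_obs()["wrist_force"])
p,R=tool();print(np.mean(F,0),p,R[:,2].round(4),get_obs()["grasp_force"])
c=calibration("top");I=camera("top");h=cv2.cvtColor(I,cv2.COLOR_BGR2HSV).astype(int)
c2=calibration("scene");J=camera("scene");h2=cv2.cvtColor(J,cv2.COLOR_BGR2HSV).astype(int)
q,s=blob((abs(h2[...,0]-120)<14)&(h2[...,1]>110),(235,160,275,200));print("scene lid",q,s)
E
```

```text
[-0.30386634  0.14403539  3.52821112] [0.57968217 0.01661613 0.25552983] [ 2.e-04 -0.e+00 -1.e+00] 60.55876135826111
scene lid [255.93846154 182.2       ] [249 177  13  10  65]
```

```bash
python3 -c "
from bench import *
print(hand_in())"
```

```text
the job is handed in; nothing more can be done
None
```

I handed the job in with the tall jar seated in the nest and the gauge gripped upright, dial to the robot, pressing the lid button at about 5.2 N by the wrist force; its tip position and dial reading were not checked by eye, and no verdict came back.

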